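# Push the block home and press the latch lever through the guard

## Robot

A 6-joint arm with a two-finger parallel gripper is mounted at the origin on a cart in front of the work surface, level with it; the furniture and walls round the work are solid. World frame = base frame: x ahead of the robot, y to its left, z up, the work surface at z = 0. Lengths are in mm, angles in rad, forces in N, time in s.
With the tool pointing down it reaches from about 350 to 975 mm from the base axis. Payload 7.1 kg.
Tool frame: the origin (TCP) lies midway between the tips of the shut fingers; the grasp point (between the pads) lies 19 mm behind it (ctrl.grip_point_offset is the distance from the TCP to the grasp point, in mm); z points along the fingers, y is the line along which they close (so a half turn about z gives the same grasp; the last joint's range is limited). The gripper opens to 88 mm and grips with 3 to 60 N. Pads are 20 mm wide; open, the fingers measure 115 mm over their backs; the gripper's body (75 mm by 178 mm) begins 61 mm behind the grasp point.
Start: joints at [-1.24, 0.423, 1.63, -0, 1.089, -0.019], TCP at [214.21, -587.127, 222.675] pointing down, gripper open.
Joint ranges: [-3, 3], [-0.9, 2.11], [0.09, 2.58], [-1.31, 4.45], [0.11, 2.69], [-2.54, 2.54]. Speed limits (rad/s): [2.39, 2.39, 3.01, 3.14, 3.14, 3.14].

## Interface

Orientations are given as a rotation vector (axis times angle).
In Python, from workcell import get_obs, optics, close_job, spotter, ctrl gives the robot as it stands. The module is installed in compiled form; this text tells all that it offers.
- The arm moves only by the tool move_arm, never from a script. Its argument "rows" is a list of rows, each a list of 5 numbers: the shift along the tool's x, y, z in cm, then the turn about the tool's z in degrees, then the opening in per cent of the stroke, from 0 (shut) to 100 (fully open). A call has 1 to 10 rows; each row shifts and turns the commanded pose from where the row before left it, along the tool's axes as they then stand; what a row does not reach is not made up. A row lasts 1/8 s, in which the tool goes at most 62.5 mm and 10.7 degrees, less where a joint would pass 70% of its speed; a pose out of reach is approached as far as the arm can. A call with a gripper value outside its range is refused whole. The fingers move at their own pace and stop on an object; the grip force is fixed at half the most. Time passes only in rows, so rows that do not move let the fingers close. It gives the time, the measured TCP pose, the force, the opening and the grip force at its end, in the units of the state.
- get_obs(): the state, without advancing time (a new reading comes with each control period).
- optics.get_image(name): name is "side" or "top" or "wrist"; returns the picture (384x512x3 uint8, blue, green, red); there is no depth.
- optics.calibration(name): a dict with "camera_matrix" (3x3 intrinsics, pixels), "distortion" ([k1, k2, p1, p2, k3] as OpenCV has them; the pictures are not rectified), "xyz" and "orientation" of the camera in the world. Camera axes: x right, y down, z forward; pixel columns grow to the right and rows downward; lengths in mm; the calibration is good to about 2 mm. A picture is of the moment at which its call begins: read the wrist's pose just before it. calibration takes no time and is no camera call; for the wrist camera it gives the pose at the moment of the call.
- close_job(): hands the job in; it is judged then, once.
Trained networks look in the newest picture that a camera, given by its name, has taken for a name from the list of things; names that differ only in an ending like _2 or _b are one class to them, and where a whole thing is asked for, a point or a joint stands for the part that bears it (a point fixed in the world has none). Each returns a list of dicts, best first, with "conf" (0 to 1); they miss things now and then, are a little off and sometimes report something else, mostly with a low value. They report only what shows in the picture. A call takes as long as a camera call. They do not tell look-alikes from the thing itself.
- spotter.find_in(camera, label): "point" ([column, row] in pixels, amid what is visible of it).
- spotter.regions_of(camera, label): "region" (384x512 bool, what is visible of it) and "point" ([column, row] in pixels, amid what is visible of it).
The state is a dict: "t": time; "qpos": joint angles; "qvel": joint speeds; "joint_torque": joint torques, N m; "ee_pos": TCP position; "orientation": TCP orientation; "ft_force": force on the tool from outside, world axes, zero at the start; "moment": the same for the moment, N m; "width": finger opening in mm; "grasp_force": force on a finger pad.
Only numpy, scipy, OpenCV 4.12 (cv2) and the standard library are available. Lean on these libraries where they do the work, as an engineer would, in place of code of your own. Each camera call takes 0.05 s, during which the arm holds its last target. There are 200 camera calls.

## Task

With the fingertips, push the wooden block along its channel on the fixture until it is fully home against the end stop. Then reach down through the guard window over the lever with the flat rectangular paddle and press that lever right down, so that the latch bolt shoots across behind the block; leave the lever down. Never touch the guard, leave the ball-ended lever and the things lying around alone, and do not pick the block up.

Things in the scene. Friction and masses are not known exactly. Their poses are not given: they have to be found in the camera images.
- fixture: Plywood base plate, 240 x 320 x 12 mm, fixed on the worktop; origin at the centre of its underside (z = 0), z up, x away from the robot at yaw 0. It carries a straight channel along its x axis, centre line y = -115 mm, 42 mm wide, between two aluminium rails (x = -115 to 100 mm, tops 26 mm above the worktop), closed at its +x end by the end stop.
- stop_face (a point): Middle of the foot of the end stop's face, where the channel ends: fixture x = +100, y = -115 mm, 12 mm above the worktop. The stop is an aluminium block 34 mm high. Axes are the fixture's.
- block_mid (a point): Centre of the loose wooden block (120 x 38 x 38 mm, about 0.1 kg) lying lengthwise in the channel, 31 mm above the worktop (block top 50 mm). The point's y axis is the block's long axis. At the start its far end is 35 to 70 mm short of the end stop; when home its centre is at fixture x = +40 mm.
- guard_top (a point): Centre of the top of the guard, a grey sheet-metal box 120 x 216 mm (fixture x, y), its top 78 mm above the worktop, sheet 4 mm thick, sides closed; axes as the fixture's. Its top has two windows, each 84 mm (x) by 90 mm (y), centred at y = +54 and -54 mm from this point, with a lever below each. Not to be touched.
- paddle_top (a point): Middle of the upper face of the flat black paddle (30 x 40 mm, 8 mm thick) at the end of the lever to be pressed, within 4 mm of the middle of one of the two windows (which one varies). At rest it is about 56 mm above the worktop (22 mm below the guard's top) and about 40 mm above it when right down.
- paddle_lever (a joint): Angle of the paddle lever, rad: 0 = up, 0.36 = right down at its stop. It is hinged 42 mm farther along fixture +x than the paddle; it needs about 4 N downwards on the paddle and stays where it is left.
- ball_top (a point): Top of the black ball knob (24 mm diameter) at the end of the other lever, in the other window. Not to be pressed.
- ball_lever (a joint): Angle of the ball-ended lever, rad: 0 = up, 0.36 = down. Leave it up.
- latch_bolt (a joint): Travel, m, of the 10 mm steel latch bolt across the channel: 0 = withdrawn, 0.030 = shot. The paddle lever drives it (0.083 m per rad). Its dark housing (26 x 26 mm, top 30 mm above the worktop) stands at fixture x = -32, y = -81 mm. It passes 7 mm behind the near end of a block that is home, else it strikes the block's side.
- tape_black: Roll of black tape, 58 mm across, 19 mm high, lying on the base plate in front of the guard; origin at the centre of its underside. Leave alone.
- spare_offcut: Spare wooden offcut 45 x 90 x 19 mm lying on the worktop beside the fixture, right of the channel; origin at the centre of its underside. Leave alone.
- wrench: Adjustable wrench, 189 mm long, 42 mm wide, 15 mm high, lying on the worktop left of the fixture; origin at the centre of its underside. Leave alone.
There are look-alikes about, which are no part of the job. Leave any pink look-alike of the part that bears block_mid alone.

How it is judged (in metres and radians):
On the way, in this order (a step that is already met when the one before it is completed fails the run):
1. the block is home against the end stop (within 4 mm) with the paddle lever still up (x of block_mid in the frame of fixture above 0.036 m and value of joint paddle_lever below 0.1 rad), for 0.2 s.
2. the paddle lever is pressed right down (value of joint paddle_lever above 0.32 rad), for 0.2 s.
At the end, for the whole second after the job is handed in: the block lies flat in the channel within 4 mm of the end stop, at rest; the paddle lever is down (0.31 rad or more of 0.36) with the latch bolt out at least 24 mm; the ball lever is still up (under 0.08 rad) (x of block_mid in the frame of fixture above 0.036 m and y of block_mid in the frame of fixture between -0.12 and -0.11 m and height (world z) of block_mid below 0.034 m and value of joint paddle_lever above 0.31 rad and value of joint latch_bolt above 0.024 m and value of joint ball_lever below 0.08 rad and linear speed of block below 0.01 m/s); the robot touches nothing.
It fails at once if the robot touches the guard (contact force between any of the fingers, the arm and guard above 0.5 N).
It fails at once if the ball lever is pressed (value of joint ball_lever above 0.08 rad).
It fails at once if the block is lifted or tipped (height (world z) of block_mid above 0.039 m or angle between block_mid's own z axis and vertical above 0.2 rad).
It fails at once if a bystander is moved by more than 15 mm (distance of any of tape_black, spare_offcut, wrench from where it was at the start of the episode above 0.015 m).
It also fails if it takes over 45 s, if anything falls off the work surface, if the arm or the gripper's body presses on something with over 40 N, if the wrist force passes 120 N, or if a joint passes its speed limit or range.

## Working session

There is one attempt and no reset: what is moved stays moved. The work goes in short steps, Python scripts to look and compute and a tool call to move; the robot and the scene stay as the last step left them, time stands still between calls to the robot, and variables do not carry over. Pictures are saved under pics/ and viewed, at most 10 in all, crops included, and the job is handed in when it is done.

Besides the shell and the picture viewer there is one more tool, called as name([rows], argument=value, ...), one row to a line, values as JSON. move_arm: Moves the arm, as the interface text tells. Its arguments: {"type":"object","properties":{"rows":{"type":"array","items":{"type":"array","items":{"type":"number"}}}},"required":["rows"]}

```bash
mkdir -p pics
cat > h.py <<'E'
import numpy as np, cv2
from scipy.spatial.transform import Rotation as R
from workcell import get_obs, optics, close_job, spotter, ctrl
def cal(n):
    c=optics.calibration(n); K=np.array(c['camera_matrix'],float); d=np.array(c['distortion'],float)
    o=np.array(c['orientation'],float); M=R.from_rotvec(o).as_matrix() if o.size==3 else o.reshape(3,3)
    return K,d,np.array(c['xyz'],float),M
def ray(C,p):
    K,d,x,M=C; u=cv2.undistortPoints(np.array([[p]],float),K,d)[0,0]
    r=M@np.array([u[0],u[1],1]); return x,r/np.linalg.norm(r)
def onz(C,p,z):
    x,r=ray(C,p); return x+r*(z-x[2])/r[2]
def proj(C,P):
    K,d,x,M=C; return cv2.projectPoints((np.atleast_2d(P)-x)@M,np.zeros(3),np.zeros(3),K,d)[0][:,0]
def tri(rs):
    A=0;b=0
    for x,r in rs:
        Q=np.eye(3)-np.outer(r,r);A=A+Q;b=b+Q@x
    return np.linalg.solve(A,b)
E
python3 - <<'E'
from h import *
print(get_obs())
ims=[]
for n in('top','side'):
    im=optics.get_image(n);cv2.imwrite(f'pics/{n}0.png',im);C=cal(n);print(n,C[2],C[3][:,2])
    for l in('fixture','stop_face','block_mid','guard_top','paddle_top','ball_top','tape_black','spare_offcut','wrench','latch_bolt'):
        print(l,[(np.round(q['point']),round(q['conf'],2)) for q in spotter.find_in(n,l)[:3]])
E
python3 -c "
import cv2
cv2.imwrite('pics/t1.png',cv2.resize(cv2.imread('pics/top0.png'),(800,600)))
cv2.imwrite('pics/s1.png',cv2.resize(cv2.imread('pics/side0.png'),(800,600)))"
```

```text
{'t': 0.0, 'qpos': array([-1.24000467e+00,  4.23861387e-01,  1.63069039e+00, -6.88023813e-06,
        1.08858156e+00, -1.90166434e-02]), 'qvel': array([-0.00107088, -0.0007933 , -0.00057124,  0.00094502, -0.00039246,
       -0.00024117]), 'joint_torque': array([-6.07721158e-04, -5.44633663e+01, -2.73670828e+01,  6.43523969e-02,
        2.27208214e-02, -1.30715030e-04]), 'ee_pos': array([ 214.03056681, -586.61843994,  221.88871054]), 'orientation': array([-3.09216333e+00, -5.46420570e-01,  3.85005931e-04]), 'ft_force': array([-0.28067568, -0.87728954, -0.20921124]), 'moment': array([0.02041769, 0.00785976, 0.06042266]), 'grasp_force': 0.0, 'width': 87.91147664523233}
top [ 454.08725164   66.19966165 1182.65899798] [ 0.09290365 -0.00143235 -0.99567407]
fixture [(array([229., 189.]), 0.63)]
stop_face [(array([234., 192.]), 0.62)]
block_mid [(array([153., 264.]), 0.93), (array([336., 255.]), 0.7), (array([351., 195.]), 0.66)]
guard_top [(array([215., 186.]), 0.66)]
paddle_top [(array([237., 184.]), 0.76)]
ball_top [(array([166., 174.]), 0.27)]
tape_black [(array([218., 211.]), 0.78), (array([197., 176.]), 0.35)]
spare_offcut [(array([304., 208.]), 0.68)]
wrench [(array([166., 170.]), 0.71)]
latch_bolt []
side [751.57740851 921.46441904 634.77210155] [-0.21485429 -0.82264471 -0.52639653]
fixture [(array([237., 225.]), 0.79), (array([236., 200.]), 0.36)]
stop_face [(array([239., 225.]), 0.68)]
block_mid [(array([224., 156.]), 0.87), (array([276., 155.]), 0.78), (array([332., 271.]), 0.59)]
guard_top [(array([240., 237.]), 0.64)]
paddle_top [(array([232., 204.]), 0.46)]
ball_top [(array([239., 230.]), 0.57)]
tape_black [(array([276., 224.]), 0.57)]
spare_offcut [(array([241., 178.]), 0.62)]
wrench [(array([231., 279.]), 0.62)]
latch_bolt []
```

View pics/t1.png

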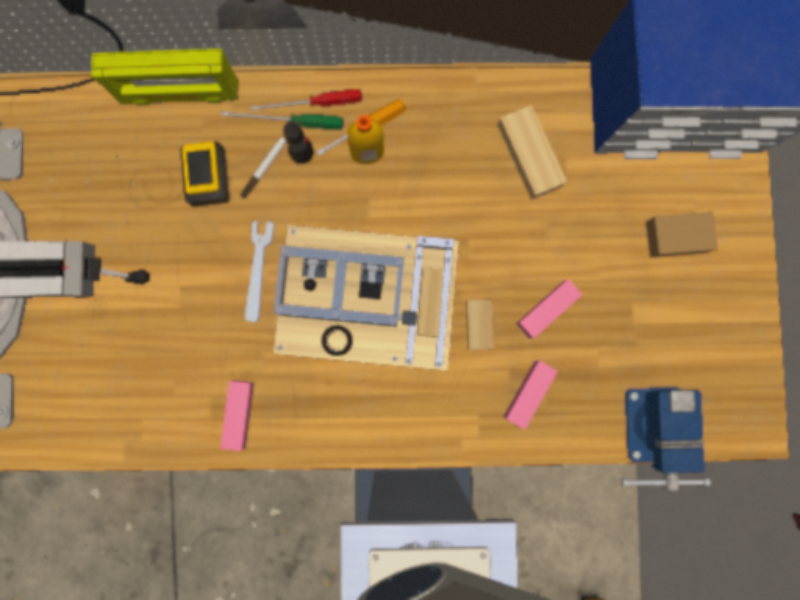

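View pics/s1.png

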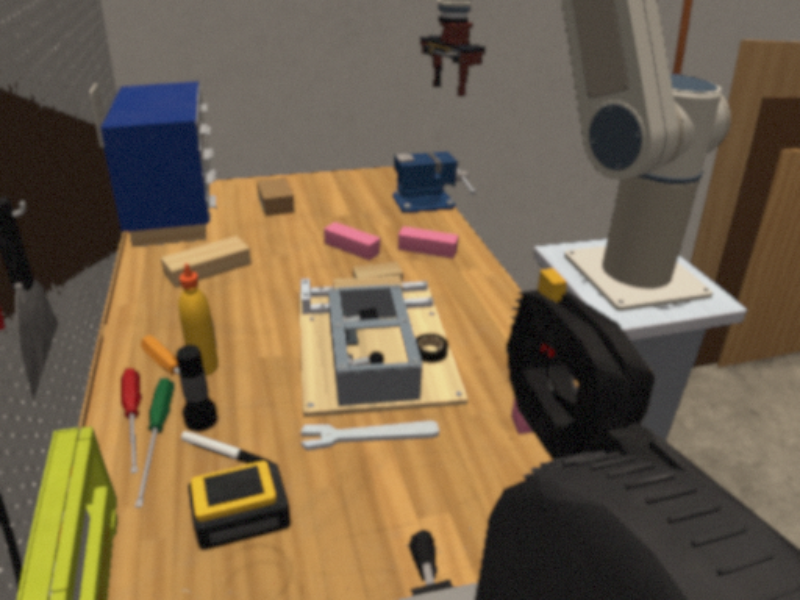

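The top view shows the fixture with corners at about (289,226), (458,240), (447,369) and (275,354) in the 800 px picture. The channel is on its right, with the wooden block at (430,300). The square paddle is in the right window at (372,285) and the ball is in the left one at (310,285). The pink blocks at (236,415), (550,308) and (531,394) are look-alikes. The pale wood at (480,323) is the spare offcut, and (532,150) lies outside the fixture. Only the piece between the rails fits as the block.

Run:
```python
from h import *
C=cal('top')
px=np.array([[289,226],[458,240],[447,369],[275,354]])*.64
P=np.array([onz(C,p,12) for p in px]);print(P.round(1))
L=np.array([[120,160],[120,-160],[-120,-160],[-120,160]])
c=P[:,:2].mean(0);A=P[:,:2]-c
z=((A[:,0]+1j*A[:,1])*np.conj(L[:,0]+1j*L[:,1])).sum();print(c,np.angle(z),abs(z)/(abs(L)**2).sum())
for n,p,h in(('pad',(372,285),56),('blk',(430,300),50),('ball',(310,285),56)):
  w=onz(C,np.array(p)*.64,h);q=(w[0]-c[0]+1j*(w[1]-c[1]))*np.exp(-1j*np.angle(z));print(n,w.round(1),np.round(q,1))
print(cal('wrist'),get_obs()['ee_pos'])
R0=R.from_rotvec(get_obs()['orientation']).as_matrix();print(R0.round(3))
print(R0.T@(cal('wrist')[2]-get_obs()['ee_pos']), (R0.T@cal('wrist')[3]).round(3))
im=cv2.imread('pics/top0.png')[130:250,160:320];cv2.imwrite('pics/c1.png',cv2.resize(im,(800,600),interpolation=cv2.INTER_CUBIC))
```

```text
[[697.2 250.5  12. ]
 [666.2 -63.3  12. ]
 [428.7 -37.5  12. ]
 [460.3 276.   12. ]]
[563.10818863 106.39676607] -0.10245610422920015 0.9883502148275087
pad [579.6  96.1  56. ] (17.5-8.6j)
blk [552.   -6.6  50. ] (0.5-113.5j)
ball [581.2 206.   56. ] (7.8+101j)
(array([[306.68559047,   0.        , 256.42491563],
       [  0.        , 306.68559047, 191.97886947],
       [  0.        ,   0.        ,   1.        ]]), array([-0.03325498,  0.        ,  0.        ,  0.        ,  0.        ]), array([ 283.79950853, -561.28748459,  384.40231594]), array([[ 3.44411338e-01, -9.04112736e-01, -2.52905103e-01],
       [-9.38818730e-01, -3.31543647e-01, -9.32641560e-02],
       [ 4.72231064e-04,  2.69553281e-01, -9.62985361e-01]])) [ 214.20221615 -587.15296621  222.69114673]
[[ 0.939  0.343  0.   ]
 [ 0.343 -0.939 -0.   ]
 [-0.     0.    -1.   ]]
[  74.24650699   -0.43588141 -161.71139324] [[ 0.002 -0.963 -0.27 ]
 [ 1.     0.002  0.001]
 [-0.    -0.27   0.963]]
```

View pics/c1.png

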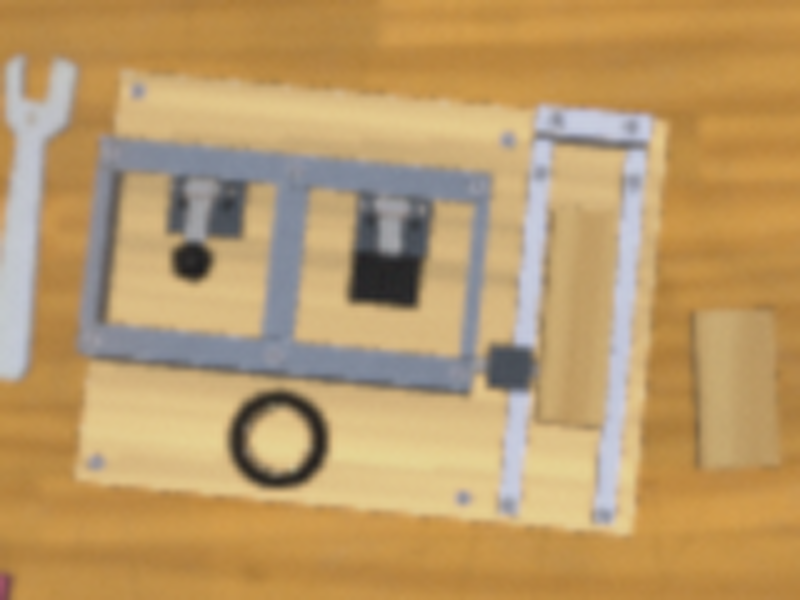

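The enlarged crop confirms it. The wooden block lies between the rails at (578,315), stopping short of the end stop at (595,125). The square paddle is at (388,280), the ball at (192,262), and the latch housing at (510,367). I'll move the wrist camera over the fixture with the fingers shut.

move_arm([
  [3.08,-3.8,0,0,0],
  [3.08,-3.8,0,0,0],
  [3.08,-3.8,0,0,0],
  [3.08,-3.8,0,0,0],
  [3.08,-3.8,0,0,0],
  [3.08,-3.8,0,0,0],
  [3.08,-3.8,0,0,0],
  [3.08,-3.8,0,0,0],
  [3.08,-3.8,0,0,0],
  [3.08,-3.8,0,0,0],
])

```text
t: 2.35
ee_pos: [373.8, -123.2, 223.0]
orientation: [3.093, 0.546, 0.002]
ft_force: [1.2, -0.6, 0.2]
width: 0.5
grasp_force: 0.0
```

move_arm([
  [3.08,-3.8,0,0,0],
  [3.08,-3.8,0,0,0],
  [3.08,-3.8,0,0,0],
  [3.08,-3.8,0,0,0],
  [0,0,0,8.6,0],
  [0,0,0,8.6,0],
  [0,0,0,8.7,0],
  [0,0,0,0,0],
])

```text
t: 3.35
ee_pos: [437.0, 60.5, 222.8]
orientation: [-3.138, 0.158, -0.0]
ft_force: [-0.4, 0.3, 0.1]
width: 0.2
grasp_force: 0.0
```

Run:
```python
from h import *
o=get_obs();print(o['ee_pos'],R.from_rotvec(o['orientation']).as_matrix().round(3),o['width'],o['t'])
C=cal('wrist');im=optics.get_image('wrist');cv2.imwrite('pics/w1.png',im)
import pickle;pickle.dump(C,open('w1.pkl','wb'))
cv2.imwrite('pics/w1b.png',cv2.resize(im,(800,600),interpolation=cv2.INTER_CUBIC))
```

```text
[436.99917021  60.48655323 222.7666083 ] [[ 0.995 -0.101  0.   ]
 [-0.101 -0.995  0.   ]
 [ 0.    -0.    -1.   ]] 0.17345998677489707 3.35
```

View pics/w1b.png

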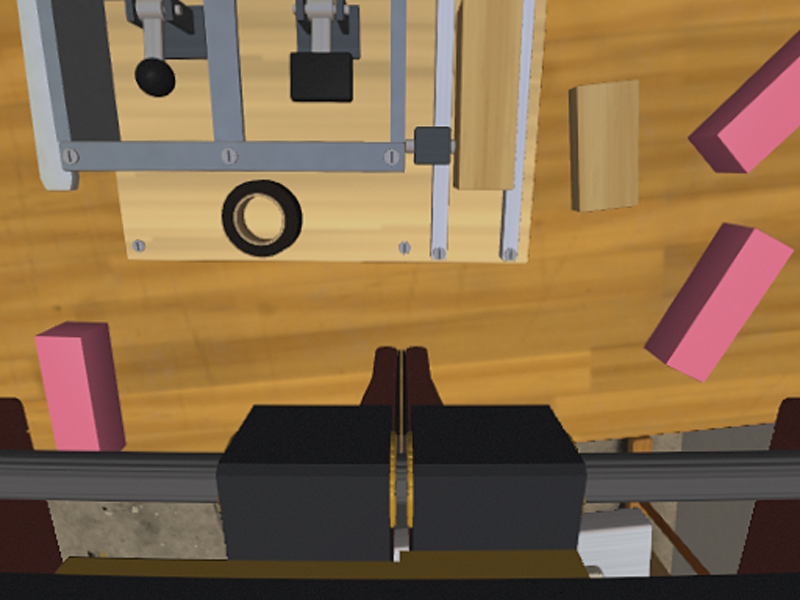

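The view shows the paddle's upper face at about (322,76) and the ball at (155,77). The block's near end is at (485,188), the near base corners are at (128,260) and (527,263), and the rail ends are at (439,254) and (510,254). The fingers show at (402,350). I'll take a second wrist view farther along, for triangulation.

move_arm([
  [3,2.2,0,0,0],
  [3,2.3,0,0,0],
  [2,0,0,0,0],
  [0,0,0,0,0],
  [0,0,0,0,0],
])

```text
t: 4.03
ee_pos: [511.0, 7.7, 222.4]
orientation: [-3.138, 0.158, 0.002]
ft_force: [0.7, -1.0, -0.3]
width: 0.3
grasp_force: 0.0
```

Run:
```python
from h import *
o=get_obs();print(o['ee_pos'])
C=cal('wrist');im=optics.get_image('wrist');cv2.imwrite('pics/w2.png',im)
import pickle;pickle.dump(C,open('w2.pkl','wb'))
cv2.imwrite('pics/w2b.png',cv2.resize(im,(800,600),interpolation=cv2.INTER_CUBIC))
```

```text
[510.9552387    7.6750508  222.35985765]
```

View pics/w2b.png

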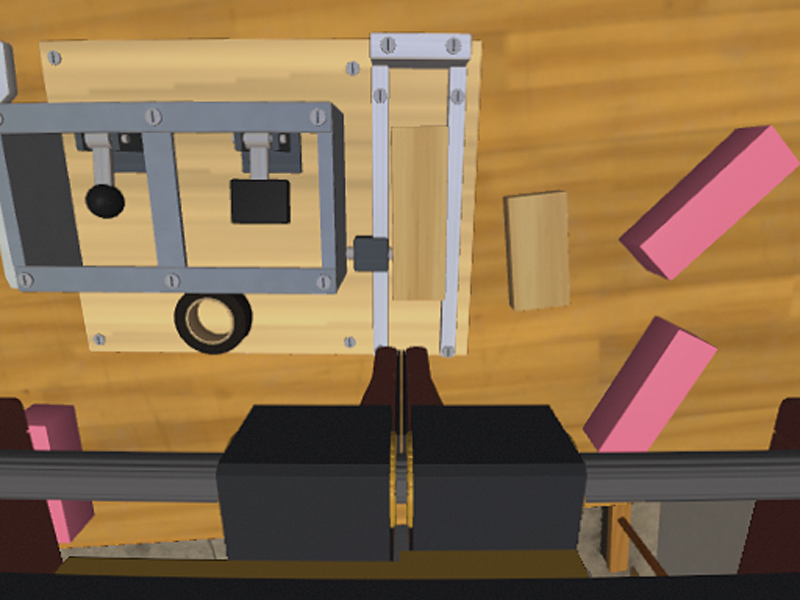

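View 2 shows the whole fixture. Base corners are at (40,41), (482,41), (467,355) and (90,351), and the block top runs from row 126 to row 300 around column 420. The paddle is at (260,201), the guard's right window spans columns 185–320 and rows 132–267, and the end stop's foot is at row 67.

Run:
```python
from h import *
import pickle
C1,C2=[pickle.load(open(f'w{i}.pkl','rb')) for i in(1,2)]
px=np.array([[40,41],[482,41],[467,355],[90,351]])*.64
P=np.array([onz(C2,p,12) for p in px])
L=np.array([[120,160],[120,-160],[-120,-160],[-120,160]])
c=P[:,:2].mean(0);A=P[:,:2]-c
z=((A[:,0]+1j*A[:,1])*np.conj(L[:,0]+1j*L[:,1])).sum();a=np.angle(z);print(c,a,abs(z)/(abs(L)**2).sum(),P.round(1).tolist())
f=lambda w:np.round([*(lambda q:(q.real,q.imag))((w[0]-c[0]+1j*(w[1]-c[1]))*np.exp(-1j*a)),w[2]],1)
def two(n,p1,p2):
  w=tri([ray(C1,np.array(p1)*.64),ray(C2,np.array(p2)*.64)]);print(n,w.round(1),f(w))
two('blockNearR',(515,188),(446,301));two('blockNearL',(456,188),(393,300))
two('padFL',(292,52),(232,180));two('padFR',(353,52),(290,180))
two('screwGuardR',(392,157),(324,282));two('screwGuardM',(229,156),(172,281))
for n,p,h in(('blockfar',(420,126),50),('blocknear',(420,300),50),('guardNR',(335,291),78),('guardFR',(333,103),78),('stopfoot',(418,67),12),
 ('railLend',(380,350),26),('railRend',(448,355),26),('padFL',(231,180),56),('padFR',(290,180),56),('padNL',(232,221),56),('padNR',(290,222),56),
 ('winNL',(186,267),78),('winNR',(321,267),78),('winFL',(176,132),78),('winFR',(318,132),78)):
  w=onz(C2,np.array(p)*.64,h);print(n,w.round(1),f(w))
for n in('w1','w2'):
  g=cv2.imread(f'pics/{n}.png').max(2)
  k=cv2.connectedComponentsWithStats((g<60).astype(np.uint8))
  print([(s.tolist(),ce.round(1).tolist()) for s,ce in zip(k[2],k[3]) if 300<s[4]<3000])
```

```text
[563.32043008 105.52562213] -0.10918338229413142 0.9915094053975069 [[698.9, 250.0, 12.0], [664.3, -65.0, 12.0], [427.9, -39.3, 12.0], [462.2, 276.4, 12.0]]
blockNearR [489.  -22.   54.6] [ -60.  -134.9   54.6]
blockNearL [492.1  16.4  48.4] [-61.1 -96.4  48.4]
padFL [587.3 114.8  53.6] [22.8 11.8 53.6]
padFR [583.4  76.2  52.5] [ 23.1 -26.9  52.5]
screwGuardR [516.6  58.2  78.5] [-41.2 -52.2  78.5]
screwGuardM [527.5 157.7  79.4] [-41.3  48.   79.4]
blockfar [608.8 -14.5  50. ] [  58.3 -114.4   50. ]
blocknear [490.  -4.  50.] [ -60.9 -116.8   50. ]
guardNR [509.7  51.7  78. ] [-47.5 -59.3  78. ]
guardFR [625.   37.4  78. ] [ 68.8 -61.   78. ]
stopfoot [651.6 -18.4  12. ] [ 101.3 -113.6   12. ]
railLend [445.   31.2  26. ] [-109.5  -86.8   26. ]
railRend [435.3 -22.6  26. ] [-113.3 -141.3   26. ]
padFL [587.2 114.4  56. ] [22.8 11.4 56. ]
padFR [583.1  75.   56. ] [ 23.  -28.2  56. ]
padNL [560.2 118.9  56. ] [-4.5 12.9 56. ]
padNR [555.5  79.4  56. ] [ -4.9 -26.8  56. ]
winNL [535.5 146.9  78. ] [-32.2  38.1  78. ]
winNR [526.6  58.6  78. ] [-31.4 -50.6  78. ]
winFL [618.8 135.1  78. ] [51.9 35.5 78. ]
winFR [609.6  48.6  78. ] [ 52.2 -51.5  78. ]
[([33, 0, 43, 90, 2283], [54.7, 43.4]), ([186, 33, 44, 32, 1257], [205.6, 48.7]), ([87, 37, 25, 25, 474], [98.9, 49.2]), ([142, 115, 51, 49, 1045], [168.6, 138.1])]
[([148, 115, 38, 28, 1038], [166.2, 128.5]), ([55, 118, 25, 22, 410], [66.9, 128.3]), ([112, 188, 49, 39, 811], [138.1, 205.1])]
```

Measurements agree across views. The fixture is at (563.3, 105.5) with yaw −0.109, and the block's near end is at fixture x = −60.5. The paddle centre is at fixture (9, −7.5), z about 54, in the window nearer the channel. Next I'll go behind the block and down.

move_arm([
  [-2.5,0.6,0,0,0],
  [-2.4,0.6,0,0,0],
  [0,0,4,0,0],
  [0,0,4,0,0],
  [0,0,4,0,0],
  [0,0,3,0,0],
  [0,0,2.2,0,0],
  [0,0,2,0,0],
  [0,0,0,0,0],
  [0,0,0,0,0],
])

```text
t: 5.32
ee_pos: [462.1, 0.8, 31.4]
orientation: [-3.138, 0.16, -0.001]
ft_force: [0.2, -0.4, 0.7]
width: 0.3
grasp_force: 0.0
```

move_arm([
  [0.8,0,0,0,0],
  [0.8,0,0,0,0],
  [0.8,0,0,0,0],
  [0.8,0,0,0,0],
  [0.8,0,0,0,0],
  [0,0,0,0,0],
])

```text
t: 6.08
ee_pos: [503.0, -3.6, 30.7]
orientation: [-3.137, 0.161, -0.002]
ft_force: [0.3, 0.6, 0.0]
width: 0.3
grasp_force: 0.0
```

Run:
```python
from h import *
C=cal('wrist');im=optics.get_image('wrist');cv2.imwrite('pics/w3b.png',cv2.resize(im,(800,600)))
```

```text
(no output)
```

View pics/w3b.png

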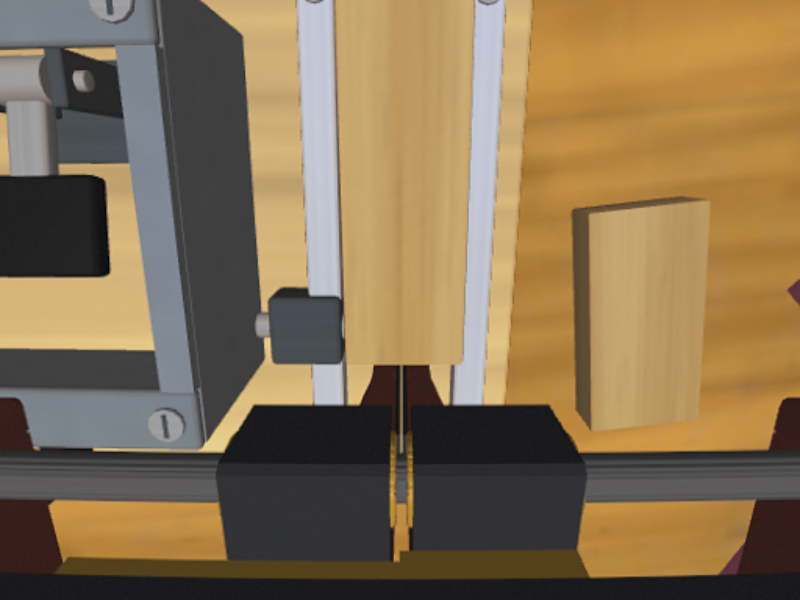

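The fingers are behind the block at (402,365), centred in the channel and moving it. About 18 mm remain.

move_arm([
  [0.6,0,0,0,0],
  [0.6,0,0,0,0],
  [0.3,0,0,0,0],
  [0,0,0,0,0],
  [0,0,0,0,0],
])

```text
t: 6.75
ee_pos: [516.8, -5.1, 30.7]
orientation: [3.137, -0.161, 0.0]
ft_force: [0.1, -0.4, 0.4]
width: 0.1
grasp_force: 0.0
```

move_arm([
  [0.2,0,0,0,0],
  [0.1,0,0,0,0],
  [0,0,0,0,0],
])

```text
t: 7.12
ee_pos: [519.3, -5.3, 30.6]
orientation: [-3.137, 0.161, 0.001]
ft_force: [-2.4, 0.7, 1.7]
width: 0.5
grasp_force: 1.1
```

move_arm([
  [0.1,0,0,0,0],
  [0.1,0,0,0,0],
  [0,0,0,0,0],
])

```text
t: 7.5
ee_pos: [519.3, -5.4, 30.4]
orientation: [-3.137, 0.161, 0.007]
ft_force: [-8.1, 1.3, 6.4]
width: 0.5
grasp_force: 4.0
```

Force builds with no further travel, so the block is home. I'll back off, rise and check.

move_arm([
  [-1,0,0,0,0],
  [-2,0,0,0,0],
  [-2,0,0,0,0],
  [0,0,-4,0,0],
  [0,0,-5,0,0],
  [0,0,-5,0,0],
  [0,0,-5,0,0],
  [0,0,0,0,0],
  [0,0,0,0,0],
])

```text
t: 8.62
ee_pos: [471.6, -0.5, 220.2]
orientation: [3.137, -0.161, 0.0]
ft_force: [-0.8, 0.1, -1.0]
width: 0.0
grasp_force: 0.0
```

Run:
```python
from h import *
o=get_obs();Rm=R.from_rotvec(o['orientation']).as_matrix();print(o['ee_pos'],Rm.round(3))
C=cal('wrist');im=optics.get_image('wrist');cv2.imwrite('pics/w4b.png',cv2.resize(im,(800,600)))
c=np.array([563.3,105.5]);a=-.109
for x in(0,3,6):
  t=c+np.array([[np.cos(a),-np.sin(a)],[np.sin(a),np.cos(a)]])@[x,-7.5];print(t,Rm[:2,:2].T@(t-o['ee_pos'][:2]))
for x in (-20,-16,-24): print(x,proj(C,[*(c+np.array([[np.cos(a),-np.sin(a)],[np.sin(a),np.cos(a)]])@[x,-115]),50])/.64)
```

```text
[ 4.71561762e+02 -4.51473975e-01  2.20185159e+02] [[ 0.995 -0.102  0.   ]
 [-0.102 -0.995 -0.   ]
 [ 0.     0.    -1.   ]]
[562.48411782  98.04450966] [  80.39570184 -107.26073088]
[565.46631396  97.71815679] [  83.39563305 -107.24042768]
[568.4485101   97.39180392] [  86.39556426 -107.22012448]
-20 [[401.49474337 188.20914213]]
-16 [[401.54819734 182.14540583]]
-24 [[401.44161419 194.23622226]]
```

View pics/w4b.png

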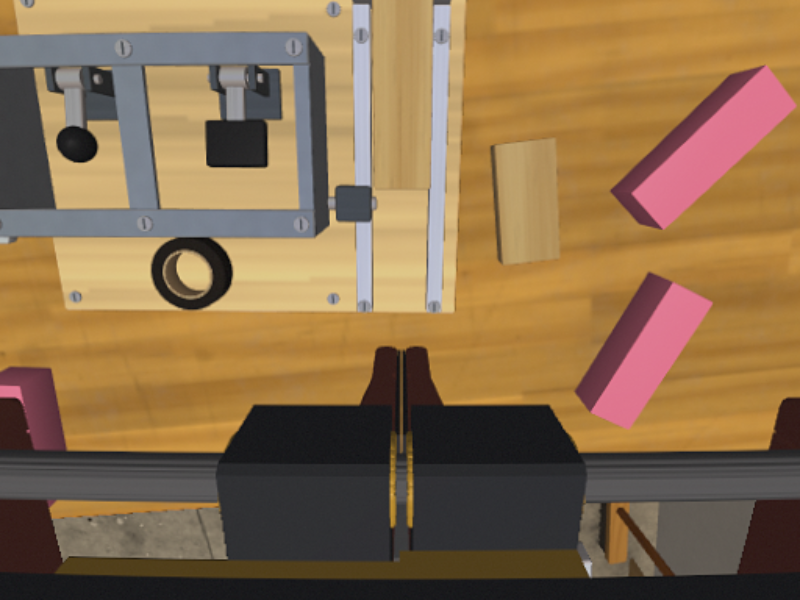

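The block's near end is at row 188–189, where x = −20 (home) projects. Bolt and paddle are untouched. Next I'll go above the paddle and down into the window.

move_arm([
  [2.1,-2.7,0,0,0],
  [2.1,-2.7,0,0,0],
  [2.1,-2.7,0,0,0],
  [2.0,-2.6,0,0,0],
  [0,0,4,0,0],
  [0,0,4,0,0],
  [0,0,4,0,0],
  [0,0,0,0,0],
  [0,0,0,0,0],
])

```text
t: 9.8
ee_pos: [565.5, 97.5, 100.7]
orientation: [3.137, -0.161, -0.001]
ft_force: [0.8, 0.6, 0.3]
width: 0.5
grasp_force: 0.0
```

Run:
```python
from h import *
optics.get_image('top');im=optics.get_image('wrist');cv2.imwrite('pics/w5b.png',cv2.resize(im,(800,600)));o=get_obs();print(o['ee_pos'])
```

```text
[566.45800027  97.6365628  101.97653684]
```

View pics/w5b.png

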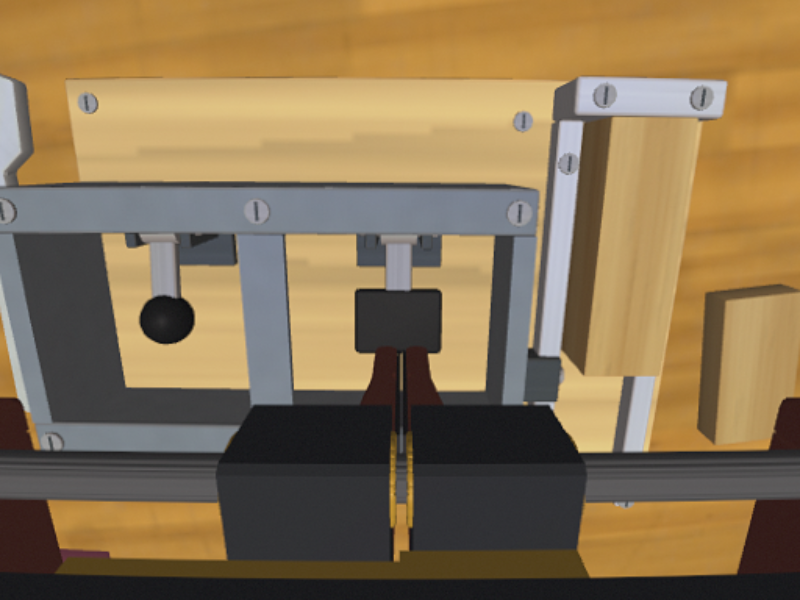

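The fingers at (402,350) are lined up with the paddle at (398,320), well inside the window, and the block sits against the stop at (640,118). I'll go down now.

move_arm([
  [0,0,2,0,0],
  [0,0,2,0,0],
  [0,0,0.5,0,0],
  [0,0,0.4,0,0],
  [0,0,0.4,0,0],
  [0,0,0.3,0,0],
  [0,0,0,0,0],
  [0,0,0,0,0],
])

```text
t: 10.9
ee_pos: [565.6, 97.6, 44.8]
orientation: [-3.137, 0.161, -0.001]
ft_force: [-1.3, -0.4, 2.0]
width: 0.8
grasp_force: 1.2
```

move_arm([
  [0,0,0.2,0,0],
  [0,0,0.1,0,0],
  [0,0,0,0,0],
])

```text
t: 11.28
ee_pos: [565.7, 97.6, 42.2]
orientation: [-3.137, 0.161, -0.001]
ft_force: [-3.2, -0.0, 8.4]
width: 0.1
grasp_force: 4.5
```

move_arm([
  [0,0,0.1,0,0],
  [0,0,0.1,0,0],
  [0,0,0,0,0],
])

```text
t: 11.65
ee_pos: [565.8, 97.6, 41.7]
orientation: [-3.137, 0.16, -0.001]
ft_force: [-8.2, -1.2, 23.7]
width: 0.7
grasp_force: 12.6
```

move_arm([
  [0,0,0.1,0,0],
  [0,0,0.1,0,0],
  [0,0,0,0,0],
])

```text
t: 12.02
ee_pos: [566.0, 97.6, 41.2]
orientation: [-3.137, 0.161, -0.002]
ft_force: [-13.9, -1.1, 40.5]
width: 0.4
grasp_force: 21.1
```

The lever is hard on its stop (40 N, no more travel). I'll rise straight up and back off to look.

move_arm([
  [0,0,-1,0,0],
  [0,0,-3,0,0],
  [0,0,-5,0,0],
  [0,0,-5,0,0],
  [0,0,-4,0,0],
  [-4,4,0,0,0],
  [-4,4,0,0,0],
  [0,0,0,0,0],
  [0,0,0,0,0],
])

```text
t: 13.15
ee_pos: [478.7, 26.0, 218.0]
orientation: [-3.137, 0.162, -0.003]
ft_force: [0.6, 0.1, -0.2]
width: 0.7
grasp_force: 0.0
```

Run:
```python
from h import *
im=optics.get_image('wrist');cv2.imwrite('pics/w6b.png',cv2.resize(im,(800,600)));o=get_obs();print(o['ee_pos'],o['ft_force'])
```

```text
[478.99468807  26.29674956 217.9559852 ] [-0.20661706  0.79344092  0.21637049]
```

View pics/w6b.png

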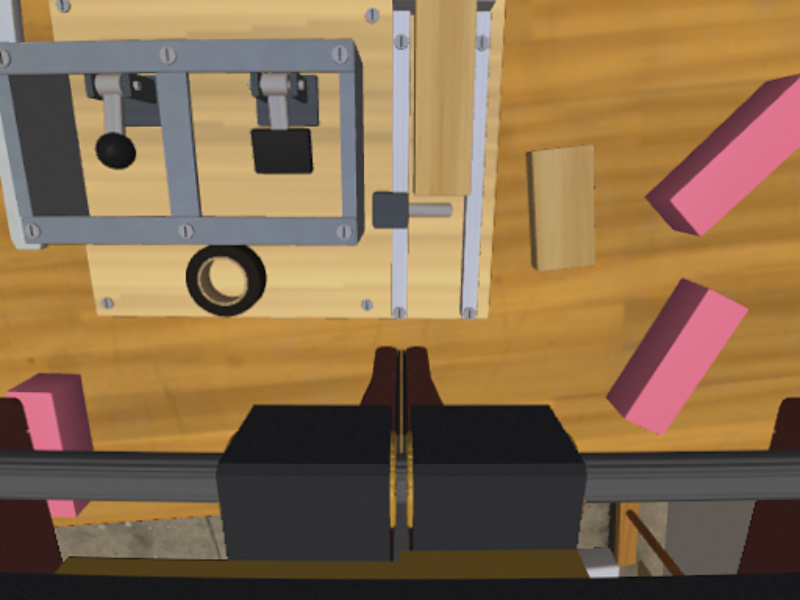

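The bolt is shot across behind the block at (430,210), the paddle at (282,150) is down, the ball lever is still up, and the arm is clear. I'll hand it in.

```bash
python3 -c "
from h import *
print(close_job())"
```

```text
the job is handed in; nothing more can be done
None
```

I pushed the block home against the end stop, pressed the paddle lever down to its stop and left it there, and the last picture shows the latch bolt across behind the block; the job is handed in, but the hand-in gave no verdict.

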